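Set the lamp tester's pull-to-turn selector to the red mark

ROBOT

A 7-joint arm with a two-finger parallel gripper is mounted at the origin on the work surface. World frame = base frame: x ahead of the robot, y to its left, z up, the work surface at z = 0. Lengths are in m, angles in rad, forces in N, time in s.
With the tool pointing down it reaches from about 0.4 to 0.85 m from the base axis. Payload 4.5 kg.
Tool frame: the origin (TCP) lies on the centre line of the jaws, within the pads' length; the fingertips stand 8 mm ahead of it and the grasp point (between the pads) lies 11 mm behind it; z points along the fingers, x is the direction in which the jaws open and shut, and the axes are right-handed (so a half turn about z gives the same grasp; the last joint's range is limited). The gripper opens to 88 mm and grips with 3 to 60 N. Pads are 18 mm wide; open, the fingers measure 123 mm over their backs; the gripper's body (75 mm by 187 mm) begins 45 mm behind the grasp point.
Start: joints at [1.174, 0.689, -0.195, 1.565, 0.157, 0.902, -0.215], TCP at [0.261, -0.568, 0.247] pointing down, gripper open.
Joint ranges: [-3.01, 3.01], [-0.46, 2.08], [-1.47, 1.51], [0.13, 2.56], [-1, 4.14], [0.04, 2.09], [-2.66, 2.66]. Speed limits (rad/s): [2.57, 2.57, 3.14, 3.14, 3.14, 3.14, 3.14].

INTERFACE

Orientations are given as a unit quaternion [x, y, z, w].
In Python, from plant import r gives the robot as it stands.
- The arm moves only by the shell command python3 -m pendant 'ROWS' [FORCE]. ROWS is JSON, a list of rows, each a list of 3 entries, a list of its own where there are three numbers: the turn, a rotation vector about the tool's x, y, z in rad, then the shift along the tool's x, y, z in m, then the opening, from 0 (shut) to 1 (fully open). In form: [[[wx, wy, wz], [tx, ty, tz], claw], ...]. A call has 1 to 10 rows; each row is the pose to reach, as a shift and turn from the pose commanded when the call began, along the tool's axes at that moment; what a row does not reach only later rows make up. A row lasts 1/10 s, in which the tool goes at most 50 mm and 8.59 degrees, less where a joint would pass 70% of its speed; a pose out of reach is approached as far as the arm can. A call with a gripper value outside its range is refused whole. The fingers move at their own pace and stop on an object; FORCE is the grip in N (left out, the last holds). Time passes only in rows, so rows that repeat a pose let the fingers close. It gives the time, the measured TCP pose, the force and the opening at its end, in the units of the state.
- r.get_state(): the state, without advancing time (a new reading comes with each control period).
- r.snapshot(name): name is "scene" or "side" or "wrist"; returns a dict with "image" (400x640x3 uint8, red, green, blue), "mtx" (3x3 intrinsics, pixels), "R" (3x3) and "t" (3): a world point X has camera coordinates R X + t; the wrist camera has in their place "T_tool_cam" (4x4, takes a point from camera to tool coordinates, whose origin is the TCP and whose axes are the tool frame's). Camera axes: x right, y down, z forward; pixel columns grow to the right and rows downward; lengths in m; the calibration is good to about 2 mm. The wrist camera is an equidistant fisheye: a pixel r from the principal point sees the ray r / f radians off the axis. A picture is of the moment at which its call begins: read the wrist's pose just before it. There is no depth.
- r.finish_job(): hands the job in, once; it reports no verdict.
The state is a dict: "clock": time; "q": joint angles; "qd": joint speeds; "joint_torque": joint torques, N m; "tool_pos": TCP position; "eef_rot": TCP orientation; "contact_force": force on the tool from outside, world axes, zero at the start; "moment": the same for the moment, N m; "opening": opening from 0.0 (shut) to 1.0 (fully open).
Only numpy, scipy, OpenCV 4.12 (cv2) and the standard library are available. Lean on these libraries where they do the work, as an engineer would, in place of code of your own. Each camera call takes 0.05 s, during which the arm holds its last target. There are 200 camera calls.

TASK

Set the selector on the lamp-test transformer to red: pull the knob all the way out, turn it while it is out until it points at the red mark, and push it back in fully home so that it locks in the slot belonging to red. The slot is not exactly at its mark, so feel for it: go gently and never force the pointer hard against the slotted ring. Leave everything else on the bench where it is.

Things in the scene. Friction and masses are not known exactly. Their poses are not given: they have to be found in the camera images.
- case: The lamp-test transformer: a grey metal box, 220 (its x) x 260 (its y) x 110 mm high, fixed on the bench. Origin: centre of its underside, directly below the knob's axis, z up. It carries the slotted ring and the knob.
- ring_centre (a point): Where the knob's axis meets the case top. Around it lies a steel ring (radius 28 to 40 mm, 9 mm high) with five slots: a wide one, roughly along the case's +x, where the pointer rests at the start (about 0.1 rad of play to either side), and a narrow one for each coloured mark. Between slots the ring blocks the pointer from going in. It is sprung: pressed from above it sinks about 1 mm per 6 N; over 20 N bends it.
- slots (a point): On the axis, level with the ring's top, 9 mm above the case top (axes as the case's). The ring sits turned by an unknown angle: seen from the axis each narrow slot lies 0.05 to 0.20 rad (3 to 11 degrees) to one side or the other of its mark, which side not being known, so it is to be found by feel. A narrow slot leaves the pointer about 1 mm (0.03 rad) of play either way.
- knob: The black selector knob. Origin: on its turning axis, level with the case top (z = 0.110) when home; it rises with the knob. z up, x along the pointer, so its yaw is where it points. Disc of radius 26 mm, 10 to 18 mm above the origin, with an upright bar grip on it. Turns with 0.05 N m of friction, at most 1.75 rad either way from the case's +x, and only when pulled up.
- knob_grip (a point): On the axis, 41 mm above the knob's origin: a good height to grip the bar. The bar is 46 mm long (knob's x), 14 mm thick (knob's y) and reaches from 18 to 52 mm above the knob's origin. A white line on its top runs from the middle to the pointer end.
- pointer_tip (a point): Outer end of the white pointer fin on the knob, 46 mm from the axis. The fin is 5 mm wide, reaches from 24 to 46 mm from the axis, its underside 0.5 mm above the knob's origin. It drops into the ring's slots and so locks the knob against turning.
- plunger (a joint): How far the knob is pulled up out of the case, in m: 0 = fully home (pushed in, locked), 0.014 = pulled out to its stop. The pointer clears the 9 mm ring above 0.009. A friction of about 3 N holds it where it is left; there is no spring. It rests on the ring at about 0.008 to 0.0085 when not over a slot, and no lower than 0.006 under 10 N, so below 0.005 the pointer is in a slot.
- mark_red: The red mark: a round red button, 20 mm wide, 3 mm high, fixed on the case top 70 mm from the knob's axis. Origin: centre of its underside. The four marks lie 0.475 or 1.275 rad to either side of the case's +x as seen from the knob's axis; which colour has which place varies.
- mark_yellow: The yellow mark, a button like the red one, in another of the four places.
- mark_blue: The blue mark, a button like the red one, in another of the four places.
- mark_green: The green mark, a button like the red one, in another of the four places.
- lampholder: A loose brass lamp holder, 38 mm wide and 34 mm tall, standing on a front corner of the transformer case. Not to be disturbed.
- screwdriver: A loose screwdriver lying on the bench. Not to be disturbed.
- wrench: A loose wrench lying on the bench. Not to be disturbed.
- mug: A loose blue mug, 80 mm wide and 90 mm tall. Not to be disturbed.
- jar: A loose amber jar, 64 mm wide and 85 mm tall. Not to be disturbed.
- reflector: A loose aluminium lamp reflector, 150 mm wide and 85 mm tall. Not to be disturbed.

How it is judged:
On the way, in this order (a step that is already met when the one before it is completed fails the run):
1. the knob is pulled out to its stop (at least 11 mm of its 14 mm) (value of joint plunger above 0.011 m), for 0.2 s.
2. the knob, still out (more than 6 mm), is turned so that its pointer is at the red mark (within 18.5 mm sideways at the mark, about 15 degrees) (y of mark_red in the frame of knob between -0.0185 and 0.0185 m and x of mark_red in the frame of knob above 0.03 m and value of joint plunger above 0.006 m), for 0.1 s.
3. the knob is pushed in fully home (within 2 mm) in the red mark's slot (y of mark_red in the frame of knob between -0.0185 and 0.0185 m and x of mark_red in the frame of knob above 0.03 m and value of joint plunger below 0.002 m), for 0.2 s.
At the end, for the whole second after the job is handed in: The knob is fully home (plunger under 2 mm), locked in the slot belonging to the red mark (the mark lies within 18.5 mm to either side of the pointer's line, about 15 degrees), and at rest (all of step 3 and angular speed of knob below 0.1 rad/s); the robot touches nothing.
It fails at once if the pointer is forced against the slotted ring with more than 20 N (contact force between knob and case above 20 N).
It fails at once if a loose thing on the bench or the case is moved by more than 20 mm (distance of any of lampholder, screwdriver, wrench, mug, jar, reflector from where it was at the start of the episode above 0.02 m).
It also fails if it takes over 56 s, if anything falls off the work surface, if the arm or the gripper's body presses on something with over 40 N, if the wrist force passes 120 N, or if a joint passes its speed limit or range.

## Working session

There is one attempt and no reset: what is moved stays moved. The work goes in short steps, Python scripts to look and compute and a shell command to move; the robot and the scene stay as the last step left them, time stands still between calls to the robot, and variables do not carry over. Pictures are saved under pics/ and viewed, about 8 in all and at most 12, crops included, and the job is handed in when it is done.

```bash
ls; mkdir -p pics
python3 - <<'E'
from plant import r
import cv2,numpy as np
s=r.get_state()
for k in('clock','tool_pos','eef_rot','contact_force','opening'):print(k,s[k])
for n in('scene','side'):
    d=r.snapshot(n);cv2.imwrite(f'pics/{n}0.png',d['image'][...,::-1]);np.savez(f'pics/{n}0.npz',**{k:np.array(v) for k,v in d.items()})
    print(n,np.round(-np.array(d['R']).T@np.array(d['t']),3))
E
```

```text
pics
clock 0.0
tool_pos [ 0.26069915 -0.56736691  0.2459059 ]
eef_rot [ 8.41921457e-01 -5.39599318e-01 -8.01612434e-04 -4.40683851e-04]
contact_force [-0.18259093  0.35673117  0.66666766]
opening 0.9981518888739919
scene [0.939 0.495 1.281]
side [0.075 0.725 1.02 ]
```

View pics/scene0.png

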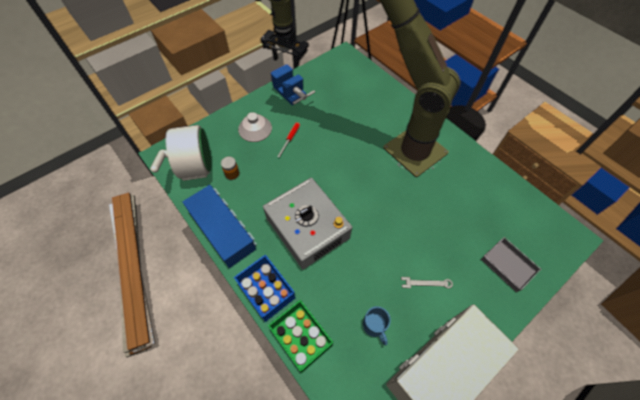

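View pics/side0.png

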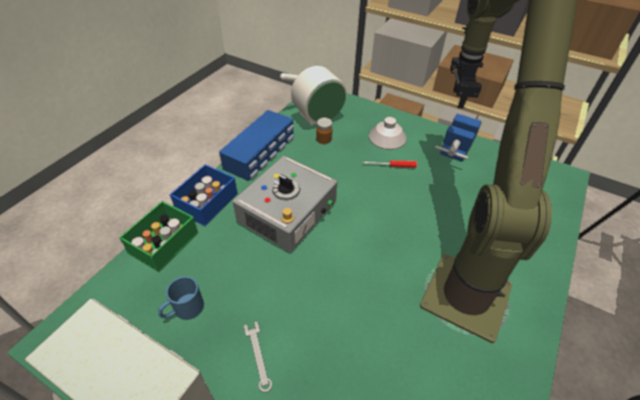

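The scene view shows the transformer at about (307,218), with red (312,232), blue (297,231), yellow (287,218) and green (291,205) on its top and the lamp holder at (339,221). The side view agrees. Next I'll locate the marks in both views.

```bash
cat > h.py <<'E'
import numpy as np,cv2
def ray(d,uv,z):
    R,t,K=d['R'],d['t'],d['mtx']; c=-R.T@t
    v=R.T@np.linalg.solve(K,[uv[0],uv[1],1.]); return c+v*(z-c[2])/v[2]
def marks(img,x0,x1,y0,y1):
    hsv=cv2.cvtColor(img,cv2.COLOR_RGB2HSV); out={}
    for n,a,b in(('red',172,8),('yellow',22,35),('green',45,85),('blue',105,130)):
        h=hsv[...,0]; m=((h>=a)|(h<=b)) if a>b else ((h>=a)&(h<=b))
        m&=(hsv[...,1]>90)&(hsv[...,2]>70); k=np.zeros_like(m);k[y0:y1,x0:x1]=1;m&=k
        _,_,st,c=cv2.connectedComponentsWithStats(m.astype(np.uint8))
        out[n]=[(c[i].round(2),int(st[i,4])) for i in range(1,len(c)) if st[i,4]>5]
    return out
E
python3 - <<'E'
from h import *
for n,b in(('scene',(280,322,198,240)),('side',(255,300,168,206))):
    d=dict(np.load(f'pics/{n}0.npz'))
    for k,l in marks(d['image'],*b).items():
        for c,a in l: print(n,k,c,a,ray(d,c,.113).round(4))
E
```

```text
scene red [312.32 232.24] 25 [0.6235 0.067  0.113 ]
scene yellow [286.91 217.91] 22 [ 0.6594 -0.0339  0.113 ]
scene green [291.5  204.71] 14 [ 0.6145 -0.0667  0.113 ]
scene blue [297. 231.] 21 [0.6623 0.0295 0.113 ]
side red [267.   199.22] 27 [0.6234 0.0682 0.113 ]
side yellow [276.14 175.57] 21 [ 0.6584 -0.0319  0.113 ]
side green [260.61 171.67] 33 [ 0.7116 -0.021   0.113 ]
side green [293.  174.5] 16 [ 0.6149 -0.064   0.113 ]
side blue [257.5  168.17] 6 [ 0.7301 -0.0293  0.113 ]
side blue [263.79 187.11] 19 [0.6619 0.0311 0.113 ]
```

```bash
cat >> h.py <<'E'
from scipy.spatial.transform import Rotation as Ro
def delta(s,p,yaw):
    "turn and shift in tool axes to TCP p, tool down, tool x at world yaw"
    R=Ro.from_quat(s['eef_rot']); G=Ro.from_matrix(np.c_[[np.cos(yaw),np.sin(yaw),0],[np.sin(yaw),-np.cos(yaw),0],[0,0,-1]])
    print('turn',(R.inv()*G).as_rotvec().round(4),'shift',R.inv().apply(np.array(p)-s['tool_pos']).round(4))
def fit(P):
    "P: colour->xy ; centre and yaw of the case"
    A={'red':1.275,'blue':.475,'yellow':-.475,'green':-1.275}
    a=np.array([[.07*np.cos(A[k]),.07*np.sin(A[k])] for k in P]);b=np.array([P[k][:2] for k in P])
    M,_=Ro.align_vectors(np.c_[b-b.mean(0),0*a[:,0]],np.c_[a-a.mean(0),0*a[:,0]])
    y=M.as_rotvec()[2];c=b.mean(0)-(M.apply([*a.mean(0),0]))[:2]
    res=b-c-M.apply(np.c_[a,0*a[:,0]])[:,:2]
    print('centre',c.round(4),'yaw',round(y,4),'res mm',(res*1e3).round(1).tolist()); return c,y
E
python3 - <<'E'
from h import *
from plant import r
Q={}
for n,b in(('scene',(280,322,198,240)),('side',(255,300,168,206))):
    d=dict(np.load(f'pics/{n}0.npz'));m=marks(d['image'],*b)
    P={k:ray(d,min(l,key=lambda e:abs(ray(d,e[0],.113)[0]-.63))[0],.113) for k,l in m.items()}
    fit(P)
    for k in P:Q.setdefault(k,[]).append(P[k])
c,y=fit({k:np.mean(v,0) for k,v in Q.items()})
for n,uv in(('scene',(339,219)),('side',(287,210))): print('holder top',ray(dict(np.load(f'pics/{n}0.npz')),uv,.144).round(3))
s=r.get_state();print(s['q'].round(3));delta(s,[*c,.25],y-np.pi/2)
E
```

```text
centre [0.5987 0.0015] yaw -0.0622 res mm [[0.3, -0.1], [0.6, 0.4], [-0.4, -0.2], [-0.5, -0.1]]
centre [0.5984 0.0034] yaw -0.0624 res mm [[0.5, -0.8], [-0.1, 0.6], [0.3, 0.7], [-0.7, -0.4]]
centre [0.5985 0.0025] yaw -0.0623 res mm [[0.4, -0.5], [0.2, 0.5], [-0.0, 0.2], [-0.6, -0.2]]
holder top [0.529 0.097 0.144]
holder top [0.531 0.096 0.144]
[ 1.174  0.69  -0.194  1.566  0.157  0.902 -0.215]
turn [0.0005 0.0015 0.4932] shift [-0.3768 -0.545  -0.0035]
```

```bash
python3 -m pendant '[[[0,0,0.05],[-0.02,-0.03,0],1],[[0,0,0.1],[-0.05,-0.07,0],1],[[0,0,0.15],[-0.07,-0.11,0],1],[[0,0,0.2],[-0.1,-0.15,0],1],[[0,0,0.25],[-0.13,-0.19,0],1],[[0,0,0.3],[-0.16,-0.23,0],1],[[0,0,0.35],[-0.19,-0.27,0],1],[[0,0,0.4],[-0.21,-0.31,0],1],[[0,0,0.45],[-0.24,-0.35,0],1],[[0,0,0.493],[-0.26,-0.38,0],1]]'
python3 - <<'E'
from h import *
from plant import r
s=r.get_state();print(s['q'].round(3));delta(s,[.5985,.0025,.25],-.0623-np.pi/2)
E
```

```text
clock: 1.1
tool_pos: [0.499, -0.1692, 0.2465]
eef_rot: [-0.685, 0.728, 0.001, 0.0]
contact_force: [0.5, 0.5, 0.8]
opening: 0.998
[ 2.410e-01  5.590e-01 -2.000e-03  1.867e+00 -1.000e-03  7.170e-01
 -1.391e+00]
turn [0.0002 0.0015 0.0016] shift [-0.1774 -0.0889 -0.0033]
```

```bash
python3 -m pendant '[[[0,0,0],[-0.04,-0.02,0],1],[[0,0,0],[-0.08,-0.04,0],1],[[0,0,0],[-0.12,-0.06,0],1],[[0,0,0],[-0.15,-0.075,-0.002],1],[[0,0.0015,0.0015],[-0.177,-0.089,-0.003],1],[[0,0.0015,0.0015],[-0.177,-0.089,-0.003],1],[[0,0.0015,0.0015],[-0.177,-0.089,-0.003],1],[[0,0.0015,0.0015],[-0.177,-0.089,-0.003],1]]'
python3 - <<'E'
from h import *
from plant import r
s=r.get_state();print(s['q'].round(3));delta(s,[.5985,.0025,.14],-.0623-np.pi/2)
d=r.snapshot('wrist');print({k:np.array(v).round(3).tolist() for k,v in d.items() if k!='image'})
cv2.imwrite('pics/w1.png',d['image'][...,::-1]);np.savez('pics/w1.npz',**{k:np.array(v) for k,v in d.items()},p=s['tool_pos'],q=s['eef_rot'])
E
```

```text
clock: 1.9
tool_pos: [0.5967, -0.0036, 0.2494]
eef_rot: [-0.684, 0.73, -0.001, -0.002]
contact_force: [-0.6, -0.3, 0.4]
opening: 1.003
[-0.09   0.645  0.031  1.657 -0.021  0.841 -1.688]
turn [ 0.0013 -0.003  -0.0034] shift [-0.0066 -0.0015  0.1094]
{'mtx': [[309.707, 0.0, 319.736], [0.0, 309.707, 201.592], [0.0, 0.0, 1.0]], 'T_tool_cam': [[1.0, -0.001, 0.0, 0.0], [0.0, 0.949, 0.316, -0.081], [-0.0, -0.316, 0.949, -0.137], [0.0, 0.0, 0.0, 1.0]]}
```

View pics/w1.png

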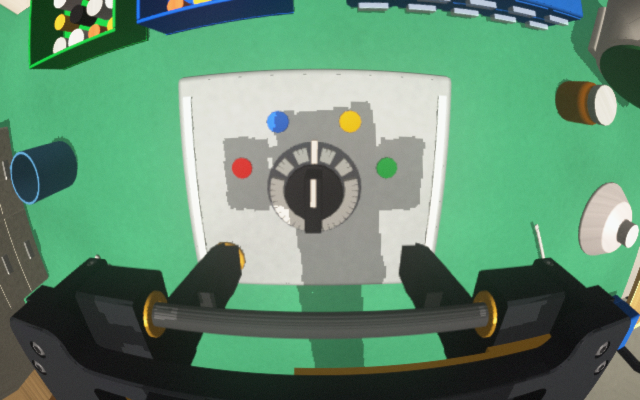

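The wrist view shows the knob at (313,190) pointing up along the case's +x, red at (242,168) and green at (386,167). The dark gaps in the ring look like slots, so I'll enlarge it.

Run:
```python
import cv2
i=cv2.imread('pics/w1.png')[105:245,230:400]
cv2.imwrite('pics/w1c.png',cv2.resize(i,None,fx=4.2,fy=4.2,interpolation=cv2.INTER_CUBIC))
```

```text
(no output)
```

View pics/w1c.png

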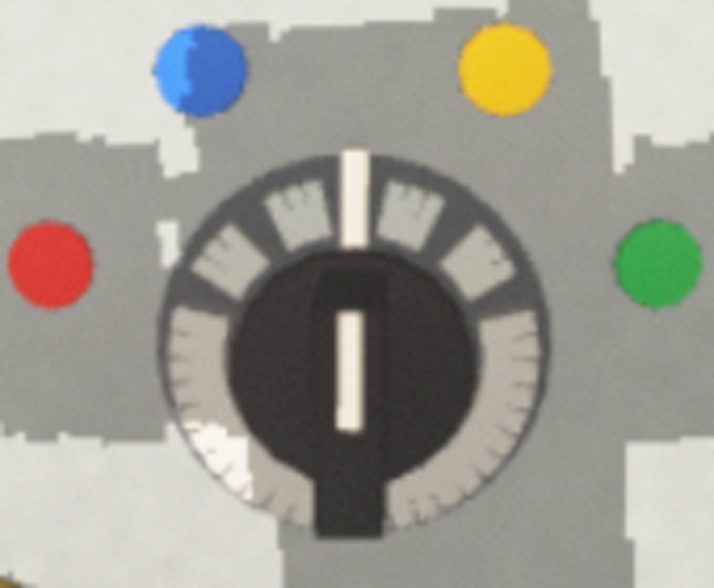

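The enlarged ring shows dark gaps near (200,297) for red and (250,227) for blue. I'll measure the gap angles on the ring-top plane as a hint for the feeling.

```bash
cat >> h.py <<'E'
def fproj(d,X):
    "world points Nx3 -> wrist pixels (equidistant)"
    T=d['T_tool_cam'];Xt=Ro.from_quat(d['q']).inv().apply(X-d['p']);Xc=(Xt-T[:3,3])@T[:3,:3]
    th=np.arctan2(np.hypot(Xc[:,0],Xc[:,1]),Xc[:,2]);ph=np.arctan2(Xc[:,1],Xc[:,0]);K=d['mtx']
    return np.c_[K[0,2]+K[0,0]*th*np.cos(ph),K[1,2]+K[1,1]*th*np.sin(ph)].astype(np.float32)
E
python3 - <<'E'
from h import *
from scipy.optimize import least_squares
d=dict(np.load('pics/w1.npz'));m=marks(d['image'],215,410,100,195)
P={}
for k,l in m.items():
    uv=max(l,key=lambda e:e[1]);print(k,uv)
    P[k]=least_squares(lambda x:(fproj(d,np.array([[x[0],x[1],.113]]))-uv[0]).ravel(),[.62,0]).x
c,y=fit(P);print({k:v.round(4).tolist() for k,v in P.items()})
g=cv2.cvtColor(d['image'],cv2.COLOR_RGB2GRAY)
a=np.arange(-1.6,1.61,.02)
def prof(rad,z):
    X=np.c_[c[0]+rad*np.cos(y+a),c[1]+rad*np.sin(y+a),0*a+z];p=fproj(d,X)
    return cv2.remap(g,p[:,0],p[:,1],cv2.INTER_LINEAR).ravel().astype(int)
q=np.mean([prof(rr,.119) for rr in(.031,.033,.035)],0)
lo=q<110
e=np.flatnonzero(np.diff(lo.astype(int)));print([(round(a[i]+.01,2),'dark' if lo[i+1] else 'light') for i in e])
s=dict(tool_pos=d['p'],eef_rot=d['q'])
E
python3 - <<'E'
from h import *
from plant import r
s=r.get_state();print(s['tool_pos']);delta(s,[.5985,.0025,.14],-.0623-np.pi/2)
E
```

```text
red (array([241.62, 167.75]), 341)
yellow (array([349.69, 121.09]), 365)
green (array([386.28, 167.38]), 325)
blue (array([277.4 , 121.45]), 368)
centre [ 0.5977 -0.0014] yaw -0.1009 res mm [[-4.8, -63.1], [2.9, 10.9], [4.4, 60.4], [-2.5, -8.2]]
{'red': [0.62, 0.0], 'yellow': [0.6593, -0.0287], 'green': [0.6157, -0.0097], 'blue': [0.6604, 0.016]}
[(np.float64(-1.15), 'dark'), (np.float64(-0.97), 'light'), (np.float64(-0.57), 'dark'), (np.float64(-0.41), 'light'), (np.float64(-0.05), 'dark'), (np.float64(-0.01), 'light'), (np.float64(0.21), 'dark'), (np.float64(0.23), 'light'), (np.float64(0.59), 'dark'), (np.float64(0.73), 'light'), (np.float64(1.09), 'dark'), (np.float64(1.23), 'light')]
[ 0.59677064 -0.00384541  0.24954915]
turn [ 0.001  -0.0029 -0.0039] shift [-0.0068 -0.0014  0.1095]
```

```bash
sed -i 's/.astype(np.float32)$//' h.py
python3 - <<'E'
from h import *
from scipy.optimize import least_squares
d=dict(np.load('pics/w1.npz'));m=marks(d['image'],215,410,100,195)
P={}
for k,l in m.items():
    uv=max(l,key=lambda e:e[1])
    P[k]=least_squares(lambda x:(fproj(d,np.array([[x[0],x[1],.113]]))-uv[0]).ravel(),[.62,0]).x
c,y=fit(P)
g=cv2.cvtColor(d['image'],cv2.COLOR_RGB2GRAY)
a=np.arange(-1.6,1.61,.02)
def prof(rad,z):
    X=np.c_[c[0]+rad*np.cos(y+a),c[1]+rad*np.sin(y+a),0*a+z];p=fproj(d,X).astype(np.float32)
    return cv2.remap(g,p[:,0],p[:,1],cv2.INTER_LINEAR).ravel().astype(int)
q=np.mean([prof(rr,.119) for rr in(.031,.033,.035)],0)
lo=q<120
e=np.flatnonzero(np.diff(lo.astype(int)));print([(float(round(a[i]+.01,2)),'dark' if lo[i+1] else 'light') for i in e])
E
```

```text
centre [0.5994 0.0009] yaw -0.0655 res mm [[0.1, -0.5], [-0.1, 0.2], [0.2, 0.5], [-0.2, -0.2]]
[(-1.25, 'dark'), (-1.07, 'light'), (-0.71, 'dark'), (-0.53, 'light'), (-0.17, 'dark'), (-0.11, 'light'), (0.09, 'dark'), (0.15, 'light'), (0.51, 'dark'), (0.67, 'light'), (1.05, 'dark'), (1.23, 'light')]
```

```bash
python3 -m pendant '[[[0.001,-0.003,-0.005],[-0.005,-0.002,0.01],1],[[0.001,-0.003,-0.005],[-0.005,-0.002,0.025],1],[[0.001,-0.003,-0.005],[-0.005,-0.002,0.04],1],[[0.001,-0.003,-0.005],[-0.005,-0.002,0.05],1],[[0.001,-0.003,-0.005],[-0.005,-0.002,0.06],1],[[0.001,-0.003,-0.005],[-0.005,-0.002,0.06],1],[[0.001,-0.003,-0.005],[-0.005,-0.002,0.06],1],[[0.001,-0.003,-0.005],[-0.005,-0.002,0.06],1]]'
python3 - <<'E'
from h import *
from plant import r
s=r.get_state();print(s['q'].round(3),s['tool_pos']);delta(s,[.599,.0015,.14],-.064-np.pi/2)
E
```

```text
clock: 2.75
tool_pos: [0.6004, 0.0029, 0.1903]
eef_rot: [-0.686, 0.728, -0.0, 0.001]
contact_force: [0.2, -0.0, 1.0]
opening: 1.0
[-0.093  0.723  0.021  1.708 -0.023  0.708 -1.69 ] [0.60035862 0.00288703 0.19029184]
turn [-0.0023  0.0016  0.0052] shift [0.0015 0.0014 0.0503]
```

```bash
python3 -m pendant '[[[-0.002,0.001,0.004],[0.001,0.001,0.01],1],[[-0.002,0.001,0.004],[0.001,0.001,0.02],1],[[-0.002,0.001,0.004],[0.001,0.001,0.03],1],[[-0.002,0.001,0.004],[0.001,0.001,0.04],1],[[-0.002,0.001,0.004],[0.001,0.001,0.047],1],[[-0.002,0.001,0.004],[0.001,0.001,0.05],1],[[-0.002,0.001,0.004],[0.001,0.001,0.05],1],[[-0.002,0.001,0.004],[0.001,0.001,0.05],1],[[-0.002,0.001,0.004],[0.001,0.001,0.05],1]]'
python3 - <<'E'
from h import *
from plant import r
s=r.get_state();print(s['contact_force'],s['moment']);delta(s,[.599,.0015,.14],-.064-np.pi/2)
E
```

```text
clock: 3.65
tool_pos: [0.5992, 0.002, 0.1401]
eef_rot: [-0.685, 0.729, 0.0, 0.0]
contact_force: [-0.4, -1.1, 0.2]
opening: 1.0
[-0.42363599 -1.06760421  0.16706507] [ 0.03567682  0.08154871 -0.02844331]
turn [0.     0.0005 0.0012] shift [0.0005 0.0002 0.0001]
```

Now I'll close at 25 N.

```bash
python3 -m pendant '[[[0,0,0],[0,0,0],0.4],[[0,0,0],[0,0,0],0.4],[[0,0,0],[0,0,0],0.1],[[0,0,0],[0,0,0],0.1],[[0,0,0],[0,0,0],0],[[0,0,0],[0,0,0],0],[[0,0,0],[0,0,0],0],[[0,0,0],[0,0,0],0],[[0,0,0],[0,0,0],0]]' 25;  python3 -m pendant '[[[0,0,0],[0,0,0],0],[[0,0,0],[0,0,0],0],[[0,0,0],[0,0,0],0]]'
python3 - <<'E'
from h import *
from plant import r
s=r.get_state();print(s['contact_force'],s['moment']);delta(s,[.599,.0015,.14],-.064-np.pi/2)
E
```

```text
clock: 4.55
tool_pos: [0.5989, 0.0021, 0.1397]
eef_rot: [-0.685, 0.729, 0.001, -0.0]
contact_force: [0.1, 0.2, -0.4]
opening: 0.206
clock: 4.85
tool_pos: [0.5988, 0.0015, 0.1398]
eef_rot: [-0.684, 0.729, 0.0, -0.0]
contact_force: [-0.6, -2.2, 0.4]
opening: 0.155
[-0.58413718 -2.16630007  0.35054484] [-0.29176353  0.02486581 -0.01631277]
turn [ 0.0009 -0.0002  0.0009] shift [-0.     -0.0002 -0.0002]
```

```bash
python3 -m pendant '[[[0,0,0],[0,0,-0.003],0],[[0,0,0],[0,0,-0.006],0],[[0,0,0],[0,0,-0.009],0],[[0,0,0],[0,0,-0.012],0],[[0,0,0],[0,0,-0.0135],0],[[0,0,0],[0,0,-0.0135],0],[[0,0,0],[0,0,-0.0135],0],[[0,0,0],[0,0,-0.0135],0]]'
python3 -m pendant '[[[0,0,0],[0,0,-0.001],0],[[0,0,0],[0,0,-0.001],0],[[0,0,0],[0,0,-0.001],0]]'
python3 - <<'E'
from plant import r;import cv2
d=r.snapshot('wrist');i=d['image'][60:260,210:420,::-1];cv2.imwrite('pics/w2.png',cv2.resize(i,None,fx=2.8,fy=2.8,interpolation=cv2.INTER_CUBIC))
E
```

```text
clock: 5.65
tool_pos: [0.5988, 0.0016, 0.1536]
eef_rot: [-0.684, 0.729, 0.0, -0.0]
contact_force: [-0.9, -4.5, 0.6]
opening: 0.158
clock: 5.95
tool_pos: [0.5988, 0.0016, 0.1538]
eef_rot: [-0.685, 0.729, 0.0, -0.001]
contact_force: [2.0, -4.7, -6.4]
opening: 0.156
```

View pics/w2.png

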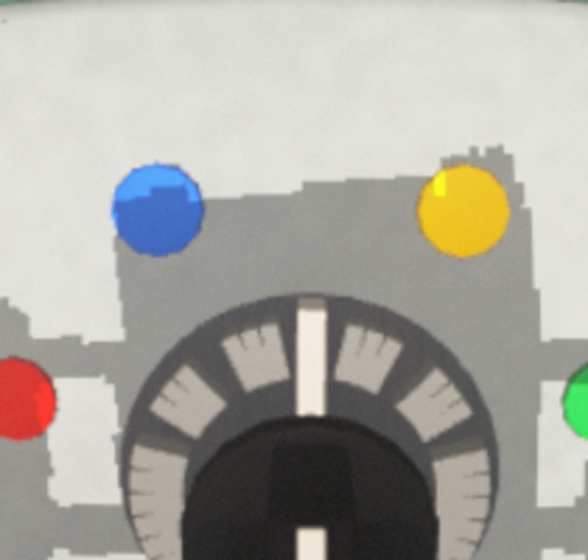

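The knob is out: TCP rose 14 mm and a downward force shows it on the stop, with the pointer above the ring at (312,355). Next I'll back off 1.5 mm and turn towards red (+z, so −z in the tool frame).

```bash
python3 -m pendant '[[[0,0,-0.08],[0,0,0.0015],0],[[0,0,-0.16],[0,0,0.0015],0],[[0,0,-0.24],[0,0,0.0015],0],[[0,0,-0.32],[0,0,0.0015],0],[[0,0,-0.4],[0,0,0.0015],0],[[0,0,-0.48],[0,0,0.0015],0],[[0,0,-0.56],[0,0,0.0015],0],[[0,0,-0.64],[0,0,0.0015],0],[[0,0,-0.72],[0,0,0.0015],0],[[0,0,-0.8],[0,0,0.0015],0]]'
python3 -m pendant '[[[0,0,-0.08],[0,0,0],0],[[0,0,-0.16],[0,0,0],0],[[0,0,-0.24],[0,0,0],0],[[0,0,-0.3],[0,0,0],0],[[0,0,-0.34],[0,0,0],0],[[0,0,-0.34],[0,0,0],0],[[0,0,-0.34],[0,0,0],0],[[0,0,-0.34],[0,0,0],0]]'
python3 - <<'E'
from h import *
from plant import r
s=r.get_state();print(s['contact_force'],s['moment'],s['q'].round(2));delta(s,[.5988,.0016,.1523],-.064-np.pi/2+1.14)
d=r.snapshot('wrist');i=d['image'][60:260,210:420,::-1];cv2.imwrite('pics/w3.png',cv2.resize(i,None,fx=2.8,fy=2.8,interpolation=cv2.INTER_CUBIC))
E
```

```text
clock: 7.0
tool_pos: [0.5991, 0.0006, 0.1529]
eef_rot: [0.915, -0.404, -0.0, 0.001]
contact_force: [1.6, -6.1, -3.5]
opening: 0.159
clock: 7.8
tool_pos: [0.5994, 0.0003, 0.1529]
eef_rot: [0.97, -0.245, 0.0, 0.001]
contact_force: [2.4, -5.8, -3.0]
opening: 0.16
[ 2.36108735 -5.84160159 -2.98244253] [-1.36717131 -0.4893391   0.07525053] [ 0.09  0.79 -0.3   1.73  0.34  0.68 -0.89]
turn [ 0.0017 -0.0006  0.0002] shift [-0.0012 -0.0008  0.0006]
```

View pics/w3.png

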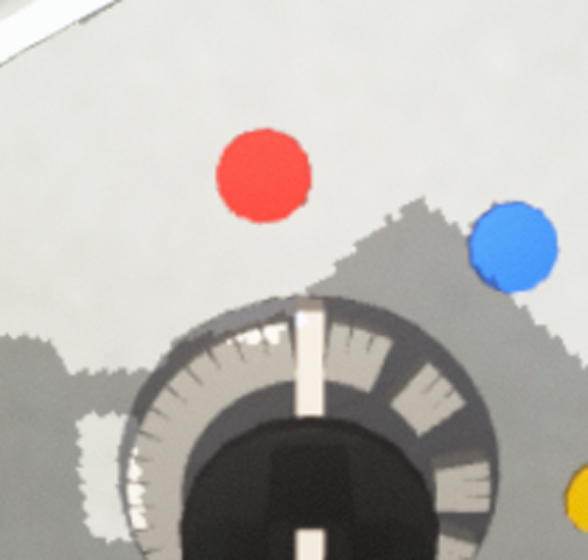

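The pointer is now over the gap next to red (pointer at (310,355), red at (264,175)). I'll ease the 6 N side load, then lower to just above the ring.

```bash
python3 -m pendant '[[[0,0,0],[0.0005,0.0005,0.001],0],[[0,0,0],[0.001,0.001,0.002],0],[[0,0,0],[0.001,0.001,0.003],0],[[0,0,0],[0.001,0.001,0.004],0],[[0,0,0],[0.001,0.001,0.004],0],[[0,0,0],[0.001,0.001,0.004],0]]'
python3 -m pendant '[[[0,0,0],[0,0,0.0005],0],[[0,0,0],[0,0,0.001],0],[[0,0,0],[0,0,0.001],0]]'
```

```text
clock: 8.45
tool_pos: [0.5995, 0.0002, 0.1489]
eef_rot: [0.97, -0.244, -0.0, 0.0]
contact_force: [0.4, -5.9, -0.0]
opening: 0.156
clock: 8.75
tool_pos: [0.5995, 0.0003, 0.1479]
eef_rot: [0.97, -0.244, -0.0, 0.0]
contact_force: [0.6, -5.7, 0.4]
opening: 0.154
```

```bash
python3 -m pendant '[[[0,0,0],[0,0,0.0005],0],[[0,0,0],[0,0,0.001],0],[[0,0,0],[0,0,0.001],0]]'
python3 -m pendant '[[[0,0,0],[0,0,0.0003],0],[[0,0,0],[0,0,0.0006],0],[[0,0,0],[0,0,0.0006],0]]'
```

```text
clock: 9.05
tool_pos: [0.5995, 0.0003, 0.1469]
eef_rot: [0.97, -0.244, -0.0, 0.0]
contact_force: [0.2, -4.6, 0.4]
opening: 0.159
clock: 9.35
tool_pos: [0.5995, 0.0003, 0.1463]
eef_rot: [0.97, -0.244, -0.0, 0.0]
contact_force: [0.6, -5.9, 0.5]
opening: 0.155
```

No ring force at an estimated 6.5 mm, so it appears to be over the slot. I'll continue gently.

```bash
python3 -m pendant '[[[0,0,0],[0,0,0.0005],0],[[0,0,0],[0,0,0.001],0],[[0,0,0],[0,0,0.0015],0],[[0,0,0],[0,0,0.0015],0]]'
python3 -m pendant '[[[0,0,0],[0,0,0.0005],0],[[0,0,0],[0,0,0.001],0],[[0,0,0],[0,0,0.0015],0]]'
python3 - <<'E'
from plant import r;import cv2
s=r.get_state();print(s['contact_force'],s['moment'])
d=r.snapshot('wrist');i=d['image'][60:260,210:420,::-1];cv2.imwrite('pics/w4.png',cv2.resize(i,None,fx=2.8,fy=2.8,interpolation=cv2.INTER_CUBIC))
E
```

```text
clock: 9.75
tool_pos: [0.5995, 0.0002, 0.1448]
eef_rot: [0.97, -0.244, -0.0, 0.0]
contact_force: [0.3, -4.7, 0.9]
opening: 0.155
clock: 10.05
tool_pos: [0.5995, 0.0003, 0.1434]
eef_rot: [0.97, -0.244, -0.0, 0.0]
contact_force: [0.7, -5.1, 1.8]
opening: 0.158
[ 0.67144026 -5.06362074  1.78228803] [-1.18216743 -0.04377754  0.02763808]
```

View pics/w4.png

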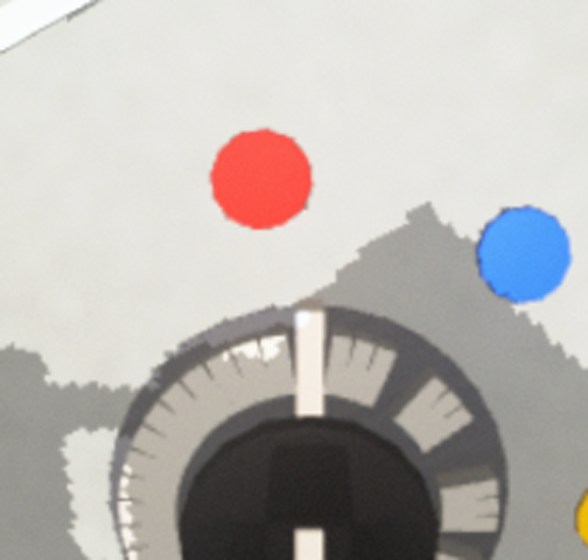

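The pointer keeps its place in the image at (310,360) while the ring comes closer, so nothing is slipping and it is inside the ring at roughly 3.6 mm. I'll push home.

```bash
python3 -m pendant '[[[0,0,0],[0,0,0.0005],0],[[0,0,0],[0,0,0.001],0],[[0,0,0],[0,0,0.0015],0],[[0,0,0],[0,0,0.002],0],[[0,0,0],[0,0,0.002],0]]'
python3 -m pendant '[[[0,0,0],[0,0,0.0005],0],[[0,0,0],[0,0,0.001],0],[[0,0,0],[0,0,0.0015],0],[[0,0,0],[0,0,0.0015],0]]'
```

```text
clock: 10.6
tool_pos: [0.5995, 0.0003, 0.1413]
eef_rot: [0.97, -0.244, -0.0, 0.0]
contact_force: [0.4, -4.8, 0.7]
opening: 0.157
clock: 11.0
tool_pos: [0.5995, 0.0003, 0.1398]
eef_rot: [0.97, -0.244, -0.0, 0.0]
contact_force: [1.0, -5.1, 1.6]
opening: 0.155
```

```bash
python3 -m pendant '[[[0,0,0],[0,0,0.0003],0],[[0,0,0],[0,0,0.0006],0],[[0,0,0],[0,0,0.0006],0],[[0,0,0],[0,0,0.0006],0]]'
python3 -m pendant '[[[0,0,0.06],[0,0,0],0],[[0,0,0.06],[0,0,0],0],[[0,0,0.06],[0,0,0],0]]'; python3 -c "
from plant import r;s=r.get_state();print(s['moment'])"
```

```text
clock: 11.4
tool_pos: [0.5995, 0.0002, 0.1397]
eef_rot: [0.97, -0.244, -0.0, 0.0]
contact_force: [0.1, -6.7, 4.4]
opening: 0.162
clock: 11.7
tool_pos: [0.5994, 0.0005, 0.1397]
eef_rot: [0.962, -0.273, -0.0, 0.0]
contact_force: [-0.2, -5.2, 4.8]
opening: 0.157
[-1.16009098  0.08351423  0.39417506]
```

It bottoms out (z stops at 0.1397, force up to 4.4 N) and resists turning (0.39 N·m against 0.05 friction), so it is locked. I'll undo the twist, release and retreat.

```bash
python3 -m pendant '[[[0,0,-0.06],[0,0,-0.0006],0],[[0,0,-0.06],[0,0,-0.0006],0.1],[[0,0,-0.06],[0,0,-0.0006],0.5],[[0,0,-0.06],[0,0,-0.0006],0.8],[[0,0,-0.06],[0,0,-0.0006],0.8],[[0,0,-0.06],[0,0,-0.0006],0.8],[[0,0,-0.06],[0,0,-0.0006],0.8],[[0,0,-0.06],[0,0,-0.0006],0.8]]'
python3 -m pendant '[[[0,0,0],[0,0,-0.01],0.8],[[0,0,0],[0,0,-0.02],0.8],[[0,0,0],[0,0,-0.035],0.8],[[0,0,0],[0,0,-0.05],0.8],[[0,0,0],[0,0,-0.07],0.8],[[0,0,0],[0,0,-0.09],0.8],[[0,0,0],[0,0,-0.11],0.8],[[0,0,0],[0,0,-0.11],0.8],[[0,0,0],[0,0,-0.11],0.8],[[0,0,0],[0,0,-0.11],0.8]]'
python3 - <<'E'
from plant import r;import cv2,numpy as np
from h import *
s=r.get_state();d=r.snapshot('wrist');cv2.imwrite('pics/w5.png',cv2.resize(d['image'][60:260,210:430,::-1],None,fx=3,fy=3,interpolation=cv2.INTER_CUBIC))
b=np.load('pics/scene0.npz')['image'];e=r.snapshot('scene')['image'];cv2.imwrite('pics/scene5.png',e[...,::-1])
E
```

```text
clock: 12.5
tool_pos: [0.5993, 0.0009, 0.1396]
eef_rot: [0.97, -0.244, -0.001, -0.0]
contact_force: [-0.0, -0.1, -0.5]
opening: 0.677
clock: 13.5
tool_pos: [0.5987, 0.0005, 0.2489]
eef_rot: [0.97, -0.244, -0.001, 0.0]
contact_force: [0.3, 0.2, -0.3]
opening: 0.802
```

View pics/w5.png

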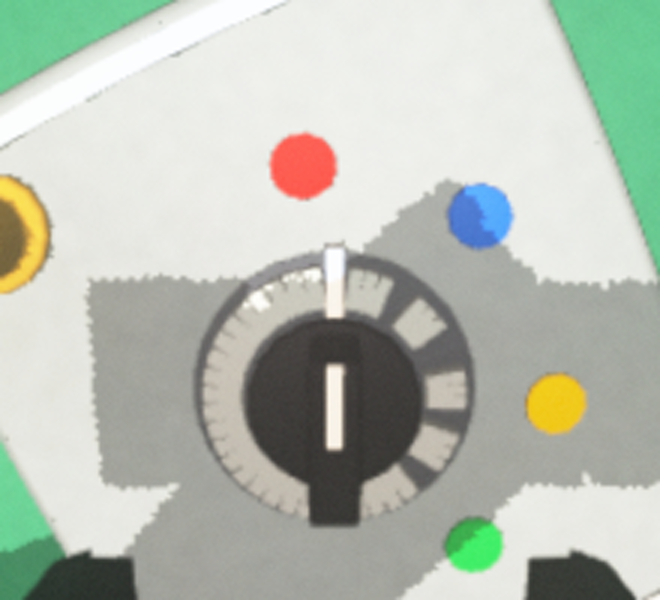

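View pics/scene5.png

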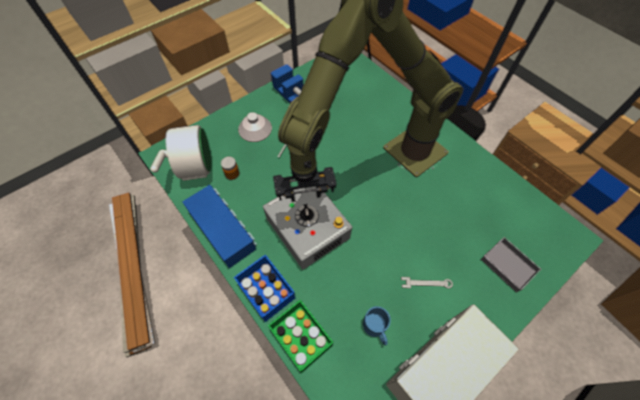

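The pointer (335,280) sits in the ring gap next to red (303,165), about 0.13 rad off the mark. The fingers are clear and the other objects are where they started.

```bash
python3 -c "
from plant import r;print(r.finish_job())"
```

```text
the job is handed in; nothing more can be done
None
```

The selector is set to red, pushed home and locked, and I handed the job in at about 13.6 s of the 56 s allowed. I gripped the bar, pulled the knob out to its stop (14 mm of tool travel), turned it +1.14 rad and lowered it in small steps into red's slot.

- **Slot found:** a wrist picture showed the ring gap at about +1.14 rad in the case frame, 0.13 rad to the blue side of the red mark. I aimed there, and feeling confirmed it on the first try. The vertical force stayed under 2 N all the way in.
- **Home and locked:** the tool stopped at 0.1397 m, against 0.1398 m when the knob was first gripped, and the force rose to about 4.5 N at the bottom. A test twist met 0.39 N·m, well above the 0.05 N·m turning friction.
- **After release:** the last wrist picture shows the pointer in red's slot and the fingers clear of the knob. The contact force was near zero.
- **Bench:** the other objects look unmoved in the last scene view, judged by eye. The arm hid most of the screwdriver, so I could not check that one.
- **Disagreements:** the camera estimates of the knob's axis differed by 1 to 2.5 mm. This probably caused the steady side load of about 5 N on the grip while turning and inserting, which disappeared on release.

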